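# Pin the cylinder's rod fork to the lever eye

## Robot

A 6-joint arm with a two-finger parallel gripper is mounted at the origin on the work surface. World frame = base frame: x ahead of the robot, y to its left, z up, the work surface at z = 0. Lengths are in m, angles in rad, forces in N, time in s.
With the tool pointing down it reaches from about 0.3 to 0.875 m from the base axis. Payload 6.4 kg.
Tool frame: the origin (TCP) lies at the very end of the fingers, on their centre line; the grasp point (between the pads) lies 19 mm behind it; z points along the fingers, y is the line along which they close (so a half turn about z gives the same grasp; the last joint's range is limited). The gripper opens to 85 mm and grips with 20 to 120 N. Pads are 22 mm wide; open, the fingers measure 114 mm over their backs; the gripper's body (76 mm by 85 mm) begins 54 mm behind the grasp point. The pads swing forward as they close: fully open they stand 13 mm farther back than shut.
Start: joints at [-1.436, 0.181, 1.607, -0, 1.354, -0.206], TCP at [0.192, -0.542, 0.231] pointing down, gripper open.
Joint ranges: [-2.99, 2.99], [-0.89, 2.07], [0.3, 2.58], [-1.14, 4.28], [0, 2.63], [-3.12, 3.12]. Speed limits (rad/s): [2.57, 2.57, 3.01, 3.14, 3.14, 3.14].

## Interface

Orientations are given as a unit quaternion [x, y, z, w].
In Python, from rig import r gives the robot as it stands.
- The arm moves only by the tool apply_moves, never from a script. Its argument "commands" is one flat list of numbers, 7 for each row, row after row: the shift along the world's x, y, z in m, then the turn, a rotation vector about the world's x, y, z in rad, then the opening, from 0 (shut) to 1 (fully open). A call has 1 to 20 rows; each row shifts and turns the commanded pose from where the row before left it; what a row does not reach is not made up. A row lasts 1/12 s, in which the tool goes at most 41.7 mm and 7.16 degrees, less where a joint would pass 70% of its speed; a pose out of reach is approached as far as the arm can. A call with a gripper value outside its range is refused whole. The fingers move at their own pace and stop on an object; "squeeze" is the grip in N (left out, the last holds). Time passes only in rows, so rows that do not move let the fingers close. It gives the time, the measured TCP pose, the force, the opening and the grip force at its end, in the units of the state.
- r.read_state(): the state, without advancing time (a new reading comes with each control period).
- r.camera(name): name is "scene" or "top" or "wrist"; returns a dict with "image" (384x512x3 uint8, red, green, blue), "z_map" (384x512 float32, m along the optical axis (not along the pixel's ray), 0 where there is no reading), "vfov" (degrees; the focal length in pixels is half the picture's height over the tangent of half this angle, whatever the lens; pixels are square), "cx", "cy" (the principal point, pixels), "dist_coeffs" ([k1, k2, p1, p2, k3] as OpenCV has them; the pictures are not rectified), "pose" (4x4, takes a point from camera to world coordinates); the wrist camera has in their place "tool_from_camera" (4x4, takes a point from camera to tool coordinates, whose origin is the TCP and whose axes are the flange's). Camera axes: x right, y down, z forward; pixel columns grow to the right and rows downward; lengths in m; the calibration is good to about 2 mm. A picture is of the moment at which its call begins: read the wrist's pose just before it.
- r.finish_job(): hands the job in; it is judged then, once.
The state is a dict: "clock": time; "joints": joint angles; "qvel": joint speeds; "effort": joint torques, N m; "tcp_pos": TCP position; "orientation": TCP orientation; "contact_force": force on the tool from outside, world axes, zero at the start; "moment": the same for the moment, N m; "grip_width": finger opening in m; "gripper_force": force on a finger pad.
Only numpy, scipy, OpenCV 4.12 (cv2) and the standard library are available. Lean on these libraries where they do the work, as an engineer would, in place of code of your own. Each camera call takes 0.05 s, during which the arm holds its last target. There are 200 camera calls.

## Task

Couple the lever to the air cylinder on the bench rig: swing the lever's eye into the slot of the rod fork, take the long clevis pin from the stand and pass it down through upper ear, eye and lower ear until its collar sits fully home on the fork, then let go. The lever is not clamped dead true on its shaft, so feel for the eye's hole with the pin and never force it (stay under 25 N). Leave the short pin and the other things lying about where they are.

Things in the scene. Friction and masses are not known exactly. Their poses are not given: they have to be found in the camera images.
- rig: fixed bench pneumatics rig: base plate 12 mm thick, 205 (x) by 400 (y) mm. Origin on the table, on the rod axis' working place; +y runs along the rod axis from fork to cylinder (52 mm square end caps from y = 100 to 280 mm, top at z = 74 mm, fittings to 87; a 35 mm gland from y = 82), z up. The rod axis lies at x = 0, z = 48 mm; the lever's pivot at x = -99.5 mm, y = 0.
- pivot (a point): centre of the lever's pivot shaft, at the height of the lever's top face (53 mm above the table); axes as rig. The lever's round hub is 36 mm across, its top at 58 mm; the shaft stands to 64 mm.
- fork (a point): steel rod fork 24 mm wide and high: two ears 6 mm thick, a 12 mm slot between them open to front and sides, a 13.4 mm bore down through both. The point is the bore's centre on the upper ear's top face, 60 mm above the table; axes as rig. The ears reach 14 mm ahead of the bore (-y), 24 mm behind. Under the lower ear (24 mm below the point) are 24 mm of free air.
- eye (a point): where the hole of the lever's eye ought to be by the shaft's angle: 100 mm from the pivot, on the lever's top face; x points from pivot to eye, z up. The lever is clamped on its shaft up to 3.5 degrees out of true, so the hole really lies up to 6 mm to either side of this point along the swing, the same through the run. The eye is 29 mm across, its hole 13.8 mm.
- pin: long clevis pin, steel, about 80 g, standing in the stand shank down. Origin on its axis at the underside of the collar (the face that seats on the fork), z up along the pin. Above: collar 26 mm across and 4 mm high, then a round ribbed grip 22 mm across, from 4 to 34 mm above the origin. Below: shank 12 mm across and 33 mm long, its last 2 mm tapering to 10.4 mm.
- pin_short: short pin with a mushroom knob 32 mm across and 19 mm high and a shank only 16 mm long, in the other hole of the stand: too short for the fork. Origin under the knob. Stays in the stand.
- rack: fixed grey pin stand, 120 (x) by 56 (y) mm, a top plate 8 mm thick whose upper face is 48 mm above the table, open below at the long sides; origin on the table under its centre; two 13.6 mm holes at x = +35 and -35 mm hold the two pins upright, collars resting on the top face. Which pin is in which hole varies.
- wrench: combination wrench 150 mm long lying on the rig's base plate behind the lever, beside the cylinder. Stays.
- band_a: printed face-shield headband, a 144 mm wide arc 16 mm high, lying beyond the rig on the robot's right. Stays.
- band_b: a second such headband, lying beyond the rig. Stays.
- driver: screwdriver 180 mm long lying beyond the pin stand. Stays.
- caliper: digital caliper 235 mm long lying to the right of the pin stand. Stays.
- spool: filament spool 156 mm across, 60 mm high, lying flat to the left of the cylinder. Stays.
- rod (a joint): travel of the fork along the rod axis in m, positive = out of the cylinder (-y of the rig), 0 = bore over the rig's origin; range -0.025 to 0.025, starts within 0.008. The cylinder is vented: the fork slides under about 4 N and stays where it is left.
- shaft (a joint): angle of the lever's shaft in rad: 0 = lever square to the rod, the eye in the slot with 1 mm free above and below; positive = swung away from the cylinder; starts 0.5 to 0.85. The lever is a straight grey bar 22 mm wide, z = 43 to 53 mm (rib to 55), free to grip from above 28 to 80 mm from the pivot. It swings level with stiff friction (6 N at the eye, 12 N at mid length) and stays.
There are look-alikes about, which are no part of the job. Leave any orange look-alike of the pin alone.

How it is judged:
By the outcome, as a careful person would: the job done as asked, in the order asked, and still so for the second after the job is handed in, with the robot touching nothing.
It also fails if it takes over 72 s, if anything falls off the work surface, if the arm or the gripper's body presses on something with over 40 N, if the wrist force passes 120 N, or if a joint passes its speed limit or range.

## Working session

There is one attempt and no reset: what is moved stays moved. The work goes in short steps, Python scripts to look and compute and a tool call to move; the robot and the scene stay as the last step left them, time stands still between calls to the robot, and variables do not carry over. Pictures are saved under pics/ and viewed, at most 10 in all, crops included, and the job is handed in when it is done.

Besides the shell and the picture viewer there is one more tool, called after "Request:" by a JSON object that holds its "fn" and its "kwargs". apply_moves: Moves the arm, as the interface text tells. Its arguments: {"type":"object","properties":{"commands":{"type":"array","items":{"type":"number"}},"squeeze":{"type":"number"}},"required":["commands"]}

```bash
mkdir -p pics; ls; cat > h.py <<'E'
import numpy as np, cv2, pickle
from scipy.spatial.transform import Rotation as R
def snap(r,name,fn=None):
    s=r.read_state(); c=r.camera(name)
    if name=="wrist":
        T=np.eye(4);T[:3,:3]=R.from_quat(s["orientation"]).as_matrix();T[:3,3]=s["tcp_pos"]
        c["pose"]=T@np.array(c["tool_from_camera"])
    pickle.dump(c,open(f"{fn or name}.pkl","wb"))
    return c
def K(c):
    f=c["image"].shape[0]/2/np.tan(np.radians(c["vfov"])/2)
    return np.array([[f,0,c["cx"]],[0,f,c["cy"]],[0,0,1]])
def load(n): return pickle.load(open(n+".pkl","rb"))
def ray(c,uv):
    p=cv2.undistortPoints(np.array([[uv]],float),K(c),np.array(c["dist_coeffs"],float))[0,0]
    P=np.array(c["pose"]);return P[:3,3],P[:3,:3]@np.array([p[0],p[1],1])
def atz(c,uv,z):
    o,d=ray(c,uv);return o+d*(z-o[2])/d[2]
def dep(c,uv):
    o,d=ray(c,uv);return o+d*float(c["z_map"][int(round(uv[1])),int(round(uv[0]))])
def proj(c,p):
    P=np.linalg.inv(np.array(c["pose"]));rv=cv2.Rodrigues(P[:3,:3])[0]
    return cv2.projectPoints(np.array([p],float),rv,P[:3,3],K(c),np.array(c["dist_coeffs"],float))[0][0,0]
def tri(a,ua,b,ub):
    o1,d1=ray(a,ua);o2,d2=ray(b,ub)
    t=np.linalg.lstsq(np.c_[d1,-d2],o2-o1,rcond=None)[0]
    p,q=o1+d1*t[0],o2+d2*t[1];return (p+q)/2,np.linalg.norm(p-q)
def save(c,fn,box=None,s=1):
    im=c["image"][...,::-1]
    if box: im=im[box[1]:box[3],box[0]:box[2]]
    cv2.imwrite("pics/"+fn,cv2.resize(im,None,fx=s,fy=s,interpolation=cv2.INTER_CUBIC))
E
python3 - <<'E'
from rig import r
from h import *
for n in("scene","top"):
    c=snap(r,n);save(c,n+"1.png",s=1.56)
    print(n,c["vfov"],np.round(c["pose"],3).tolist())
print(r.read_state())
E
```

```text
pics
scene 42.28598794313828 [[0.683, 0.434, -0.587, 1.391], [0.73, -0.433, 0.529, -0.756], [-0.024, -0.79, -0.613, 0.96], [0.0, 0.0, 0.0, 1.0]]
top 53.83143137051563 [[0.007, -0.998, 0.058, 0.484], [-1.0, -0.008, -0.015, 0.025], [0.015, -0.058, -0.998, 1.524], [0.0, 0.0, 0.0, 1.0]]
{'clock': 0.1, 'joints': array([-1.43633956e+00,  1.81469730e-01,  1.60786067e+00,  8.90572633e-06,
        1.35380384e+00, -2.06294747e-01]), 'qvel': array([ 0.00085806, -0.00191631, -0.00364403,  0.00202355, -0.00187598,
        0.00062884]), 'effort': array([ 2.17859514e-05, -4.45881844e+01, -3.52238917e+01, -2.98913974e-04,
        4.15343689e-03,  1.13148343e-05]), 'tcp_pos': array([ 0.1921196 , -0.54145266,  0.23049545]), 'orientation': array([ 9.85520996e-01,  1.69551678e-01,  3.20250465e-05, -7.70139586e-04]), 'contact_force': array([ 0.8562408 , -0.23947723, -0.65996794]), 'moment': array([ 0.03235691, -0.00968411,  0.03599068]), 'gripper_force': 0.0, 'grip_width': 0.08521990917968847}
```

View pics/top1.png

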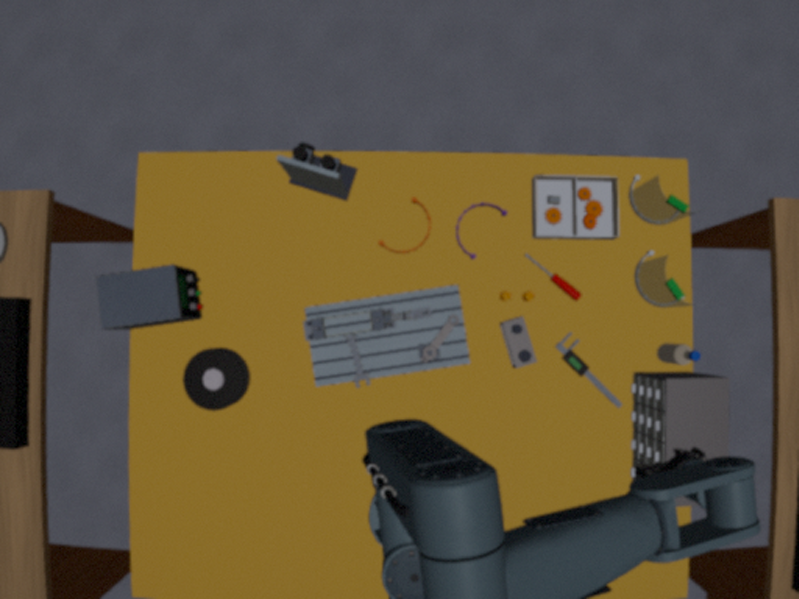

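View pics/scene1.png

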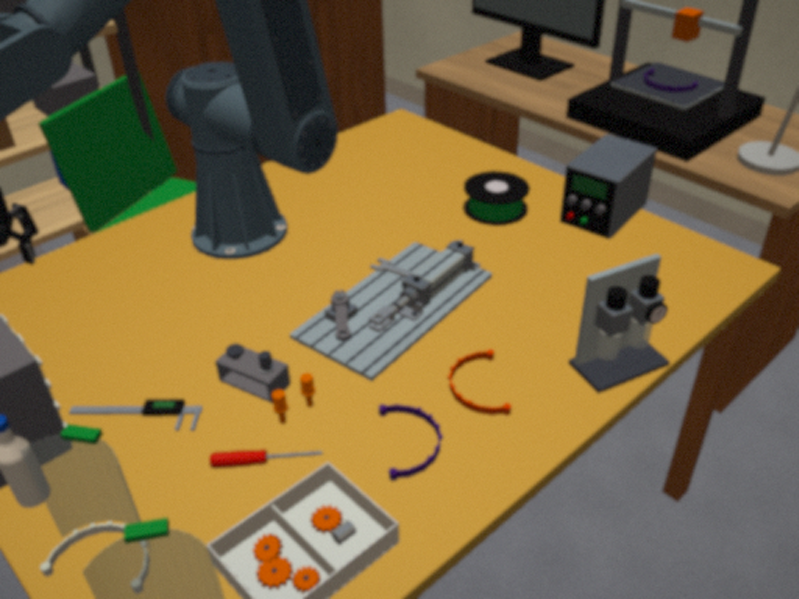

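Top view (×1.56): rig deck (305–470, 287–385), cylinder caps at (316,329) and (382,318), fork near (425,313), lever from pivot (430,352) to eye (453,320), stand at (517,342). Candidates for the pin: stand far hole (516,328), stand near hole (521,356), and the orange look-alikes at (506,296) and (528,296). Checking the choice in a close crop.

```bash
python3 - <<'E'
from h import *
a=load("top")["image"][175:255,185:355,::-1];b=load("scene")["image"][150:275,130:330,::-1]
a=cv2.resize(a,(780,367),interpolation=cv2.INTER_CUBIC)
b1=load("scene")["image"][215:260,132:207,::-1]
b1=cv2.resize(b1,(390,232),interpolation=cv2.INTER_CUBIC)
b2=load("scene")["image"][175:220,205:280,::-1]
b2=cv2.resize(b2,(390,232),interpolation=cv2.INTER_CUBIC)
cv2.imwrite("pics/crop1.png",np.vstack([a,np.hstack([b1,b2])]))
t=load("top")
for n,uv,z in [("cap far",(316,329),.074),("cap near",(382,318),.074),("fork",(425,313),.06),("pivot",(430,352),.064),("eye",(453,320),.053),("holeA",(516,328),.082),("holeB",(521,356),.07)]:
    uv=np.array(uv)/1.5625;print(n,atz(t,uv,z).round(3),dep(t,uv).round(3))
E
```

```text
cap far [0.476 0.239 0.074] [0.476 0.238 0.085]
cap near [0.505 0.078 0.074] [0.505 0.078 0.077]
fork [ 0.518 -0.028  0.06 ] [ 0.519 -0.03   0.007]
pivot [ 0.422 -0.041  0.064] [ 0.422 -0.041  0.062]
eye [ 0.501 -0.098  0.053] [ 0.502 -0.102  0.011]
holeA [ 0.482 -0.251  0.082] [ 0.482 -0.251  0.081]
holeB [ 0.413 -0.266  0.07 ] [ 0.413 -0.268  0.061]
```

View pics/crop1.png

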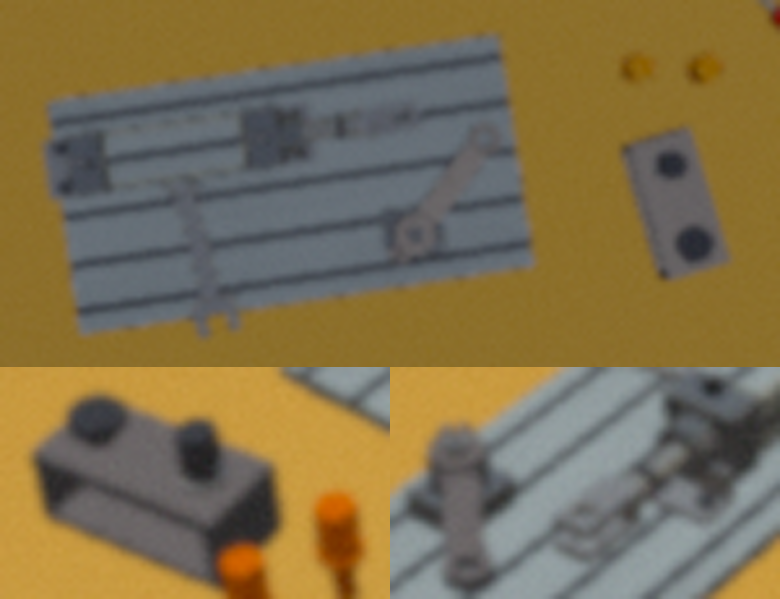

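The crop shows: the narrow, tall ribbed cylinder is in the stand's far hole (crop 670,163), top at 81 mm, which is the long pin. The wide, low mushroom in the near hole (crop 694,243) is the short one, and the orange ones stay. The fork is at crop (395,115), and the lever's eye at (484,137) is clear of it. Next I move the wrist camera over the rig.

Request:
{"fn": "apply_moves", "kwargs": {"commands": [0.019,0.03,0.004,0,0,0,1,0.019,0.03,0.004,0,0,0,1,0.019,0.03,0.004,0,0,0,1,0.019,0.03,0.004,0,0,0,1,0.019,0.03,0.004,0,0,0,1,0.019,0.03,0.004,0,0,0,1,0.019,0.03,0.004,0,0,0,1,0.019,0.03,0.004,0,0,0,1,0.019,0.03,0.004,0,0,0,1,0.019,0.03,0.004,0,0,0,1,0.019,0.03,0.004,0,0,0,1,0.019,0.03,0.004,0,0,0,1,0.019,0.03,0.004,0,0,0,1,0,0,0,0,0,0,1]}}

```text
clock: 1.27
tcp_pos: [0.4415, -0.1472, 0.284]
orientation: [0.985, 0.172, 0.001, -0.001]
contact_force: [-0.2, 0.7, 0.3]
grip_width: 0.0853
gripper_force: 0.0
```

```bash
python3 - <<'E'
from rig import r
from h import *
c=snap(r,"wrist","w1")
print(np.round(c["tool_from_camera"],3).tolist(),c["vfov"],c["cx"],c["cy"])
save(c,"w1.png",s=1.56)
print(r.read_state()["tcp_pos"],r.read_state()["joints"])
for n,p in [("pivot",(.422,-.041,.064)),("eye",(.501,-.098,.053)),("fork",(.518,-.028,.06)),("pin",(.482,-.251,.082))]:print(n,proj(c,p)*1.56)
E
```

```text
[[0.0, -0.946, -0.325, 0.084], [1.0, 0.001, -0.0, 0.001], [0.001, -0.325, 0.946, -0.141], [0.0, 0.0, 0.0, 1.0]] 63.543477309847624 258.65419089875513 195.67368203557672
[ 0.44031693 -0.14929562  0.28345666] [-5.83431591e-01 -1.16619697e-01  1.80699634e+00  5.30513416e-04
  1.45094951e+00  6.41013861e-01]
pivot [261.91250798 232.92669496]
eye [368.04361446 156.15663821]
fork [280.53133133  97.87334598]
pin [556.46832342 257.95978639]
```

View picture.

View pics/w1.png

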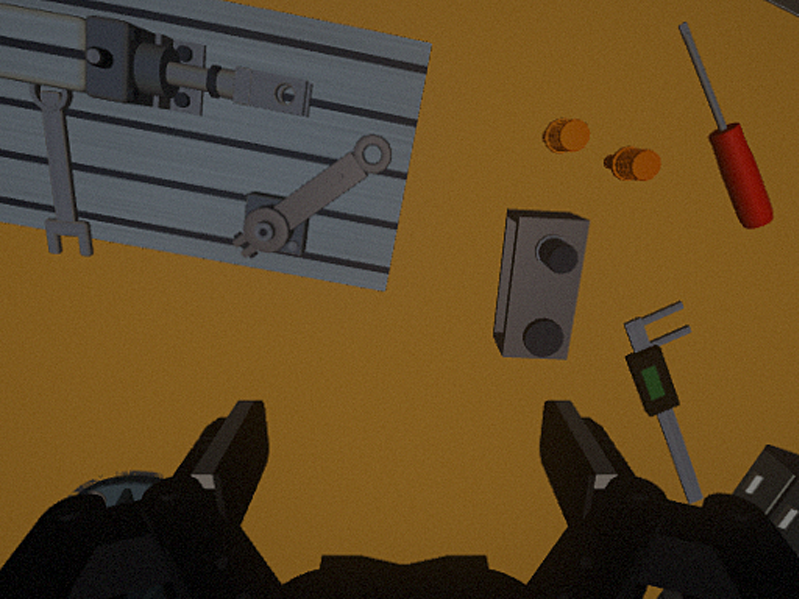

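Wrist view (×1.56): fork bore (287,93), eye hole (373,154), pivot shaft top (265,231), long pin top (561,256), short knob (543,337), orange look-alikes (570,135) and (638,163).

```bash
python3 - <<'E'
from h import *
c=load("w1");t=load("top");s=load("scene")
S=1.5605
bore=atz(c,np.array((287,93))/S,.06);eye=atz(c,np.array((373,154))/S,.053);piv=atz(c,np.array((265,231))/S,.064);pin=atz(c,np.array((561,256))/S,.082)
print("bore",bore.round(4),"eye",eye.round(4),"piv",piv.round(4),"pin",pin.round(4), dep(c,np.array((561,256))/S).round(4))
print("piv-eye",np.linalg.norm((eye-piv)[:2]),np.degrees(np.arctan2(*(eye-piv)[1::-1])), "piv-bore",np.linalg.norm((bore-piv)[:2]),np.degrees(np.arctan2(*(bore-piv)[1::-1])))
# cylinder axis: fork axis pts
for p,z in [((110,55),.074),((186,78),.054),((305,97),.06),((240,83),.06)]: print(p,atz(c,np.array(p)/S,z).round(4),dep(c,np.array(p)/S).round(4))
# base plate corners at z=.012
for p in [(432,43),(387,290)]:print(p,atz(c,np.array(p)/S,.012).round(4))
print("pin tri w/top",tri(c,np.array((561,256))/S,t,np.array((516,328))/1.5625))
print("piv tri w/top",tri(c,np.array((265,231))/S,t,np.array((430,352))/1.5625))
E
```

```text
bore [ 0.5226 -0.0314  0.06  ] eye [ 0.5037 -0.1009  0.053 ] piv [ 0.4242 -0.0428  0.064 ] pin [ 0.4845 -0.2533  0.082 ] [ 0.4843 -0.2539  0.0805]
piv-eye 0.09842766533794288 -36.1766244334985 piv-bore 0.09900044259762995 6.61123096719587
(110, 55) [0.5064 0.0838 0.074 ] [0.5064 0.0826 0.076 ]
(186, 78) [0.5084 0.0407 0.054 ] [0.5084 0.0408 0.0538]
(305, 97) [ 0.5243 -0.044   0.06  ] [ 0.5243 -0.0434  0.0572]
(240, 83) [0.5179 0.0014 0.06  ] [0.5179 0.0023 0.0573]
(432, 43) [ 0.595  -0.1149  0.012 ]
(387, 290) [ 0.396  -0.1479  0.012 ]
pin tri w/top (array([ 0.48362892, -0.25081638,  0.08657041]), np.float64(0.0029860769455918148))
piv tri w/top (array([ 0.42177791, -0.04114344,  0.0555647 ]), np.float64(0.000572811948048523))
```

Request:
{"fn": "apply_moves", "kwargs": {"commands": [0.004,0.009,-0.017,0,0,-0.122,1,0.004,0.009,-0.017,0,0,-0.122,1,0.004,0.009,-0.017,0,0,-0.122,1,0.004,0.009,-0.017,0,0,-0.122,1,0.004,0.009,-0.017,0,0,-0.122,1,0.004,0.009,-0.017,0,0,-0.122,1,0.004,0.009,-0.017,0,0,-0.122,1,0.002,0.009,-0.017,0,0,-0.122,1,0,0,0,0,0,0,0.7,0,0,0,0,0,0,0.7]}}

```text
clock: 2.15
tcp_pos: [0.4681, -0.0803, 0.1464]
orientation: [0.951, -0.31, -0.001, 0.0]
contact_force: [0.2, 0.5, 0.8]
grip_width: 0.0639
gripper_force: 0.0
```

```bash
python3 - <<'E'
from rig import r
from h import *
c=snap(r,"wrist","w2");save(c,"w2.png",s=1.56)
s=r.read_state();print(s["tcp_pos"],s["joints"],R.from_quat(s["orientation"]).as_matrix()[:2,1])
E
```

```text
[ 0.46895113 -0.08081322  0.14750098] [-4.20504962e-01  5.51254402e-02  1.92803720e+00 -4.69106340e-04
  1.15893825e+00  1.78197256e+00] [-0.59035055 -0.80714679]
```

View pics/w2.png

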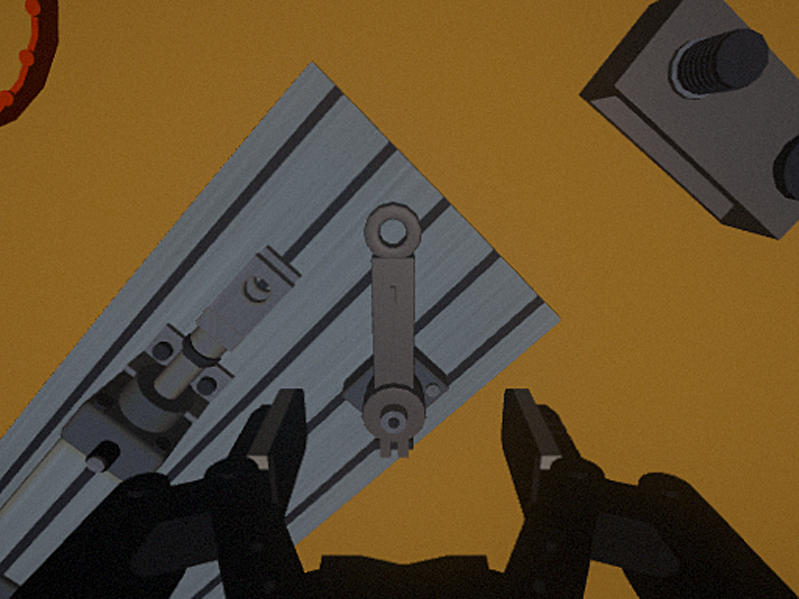

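Close view (×1.56): eye hole (393,231), fork bore (260,288), pivot shaft (394,421), pin top (741,58). The lever lies centred between the fingers.

```bash
python3 - <<'E'
from h import *
a=load("w1");b=load("w2");S=1.5605
for n,p,q,z in [("bore",(287,93),(260,288),.06),("eye",(373,154),(393,231),.053),("piv",(265,231),(394,421),.064),("pin",(561,256),(741,58),.082)]:
    p=np.array(p)/S;q=np.array(q)/S
    print(n,"tri",tri(a,p,b,q)[0].round(4),"w1",atz(a,p,z).round(4),"w2",atz(b,q,z).round(4))
piv=atz(b,np.array((394,421))/S,.064);e=atz(b,np.array((393,231))/S,.053);bo=atz(b,np.array((260,288))/S,.06)
an=lambda v:np.degrees(np.arctan2(v[1],v[0]))
print(an(e-piv),np.linalg.norm((e-piv)[:2]),an(bo-piv),np.linalg.norm((bo-piv)[:2]))
E
```

```text
bore tri [ 0.5219 -0.031   0.0575] w1 [ 0.5226 -0.0314  0.06  ] w2 [ 0.5214 -0.0324  0.06  ]
eye tri [ 0.5035 -0.1005  0.0475] w1 [ 0.5037 -0.1009  0.053 ] w2 [ 0.5044 -0.101   0.053 ]
piv tri [ 0.4248 -0.0431  0.0659] w1 [ 0.4242 -0.0428  0.064 ] w2 [ 0.4239 -0.0423  0.064 ]
pin tri [ 0.4853 -0.2504  0.0896] w1 [ 0.4845 -0.2533  0.082 ] w2 [ 0.4834 -0.2551  0.082 ]
-36.13888823543614 0.09966469436506233 5.77578618377795 0.09797595922441861
```

Request:
{"fn": "apply_moves", "kwargs": {"commands": [0.001,0.002,-0.03,0,0,0,0.6,0.001,0.001,-0.03,0,0,0,0.6,0,0,-0.03,0,0,0,0.6,0,0,-0.015,0,0,0,0.6,0,0,-0.009,0,0,0,0.6,0,0,0,0,0,0,0.1,0,0,0,0,0,0,0.1,0,0,0,0,0,0,0.1,0,0,0,0,0,0,0.1,0,0,0,0,0,0,0.1,0,0,0,0,0,0,0.1], "squeeze": 50}}

```text
clock: 3.12
tcp_pos: [0.4727, -0.0776, 0.0348]
orientation: [0.95, -0.312, 0.002, 0.0]
contact_force: [1.6, 0.9, 6.1]
grip_width: 0.0209
gripper_force: 50.6
```

Request:
{"fn": "apply_moves", "kwargs": {"commands": [0.002,0.003,0,0,0,0.0615,0.1,0.0019,0.0031,0,0,0,0.0615,0.1,0.0016,0.0032,0,0,0,0.0615,0.1,0.0015,0.0033,0,0,0,0.0615,0.1,0.0012,0.0034,0,0,0,0.0615,0.1,0.001,0.0034,0,0,0,0.0615,0.1,0.0008,0.0035,0,0,0,0.0615,0.1,0.0006,0.0036,0,0,0,0.0615,0.1,0.0004,0.0036,0,0,0,0.0615,0.1,0.0002,0.0036,0,0,0,0.0615,0.1,0,0.0036,0,0,0,0.0615,0.1,-0.0003,0.0036,0,0,0,0.0615,0.1,0,0,0,0,0,0,0.1]}}

```text
clock: 4.2
tcp_pos: [0.4848, -0.0352, 0.0349]
orientation: [0.999, 0.052, 0.003, -0.0]
contact_force: [5.9, 7.8, 4.6]
grip_width: 0.0211
gripper_force: 50.5
```

```bash
python3 - <<'E'
from rig import r
from h import *
c=snap(r,"wrist","w3");save(c,"w3.png",s=1.56)
s=r.read_state();print(s["tcp_pos"],s["joints"],s["contact_force"],R.from_quat(s["orientation"]).as_matrix()[:2,0])
for p in [(.522,-.032,.06)]:print(proj(c,p)*1.56)
E
```

```text
[ 0.48474075 -0.03514149  0.03492952] [-0.31914968  0.26554723  1.96362278  0.00368163  0.90729391  1.14729994] [5.6766887  7.97831325 4.08451878] [0.99477671 0.10190612]
[404.26541781 328.69544854]
```

View pics/w3.png

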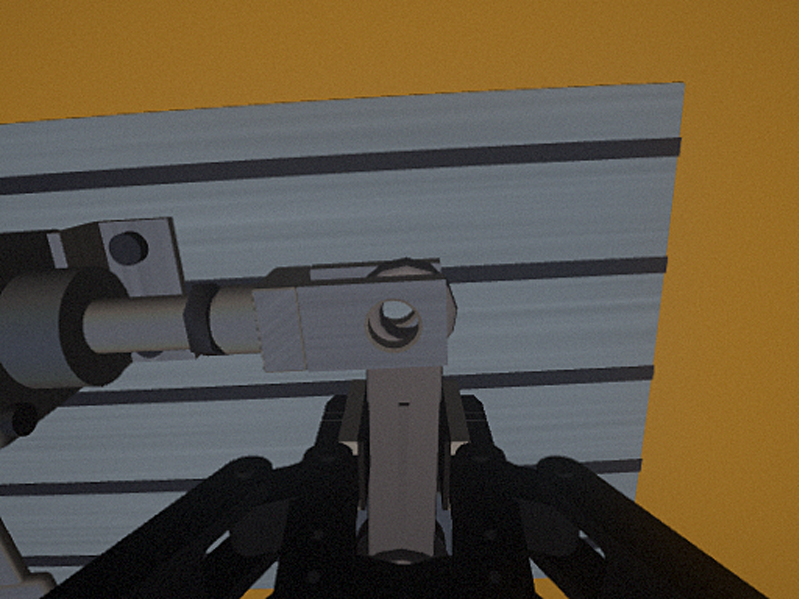

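```bash
python3 - <<'E'
from h import *
save(load("w3"),"w3c.png",(222,155,302,235),7.5)
E
```

```text
(no output)
```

View pics/w3c.png

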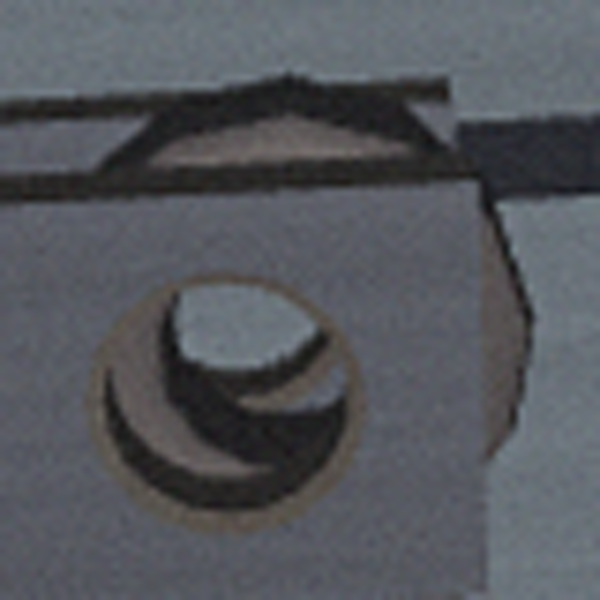

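The crop shows the bore centred at (227,400) and the eye's hole about 52 px to the right (hole left edge 162, eye apex 284). The eye is about 2.9 mm short of the bore along the swing, so I swing about 0.029 rad further.

Request:
{"fn": "apply_moves", "kwargs": {"commands": [-0.0001,0.0009,0,0,0,0.015,0.1,-0.0001,0.0008,0,0,0,0.014,0.1,0,0,0,0,0,0,0.1]}}

```text
clock: 4.5
tcp_pos: [0.4846, -0.0338, 0.035]
orientation: [0.998, 0.065, 0.003, -0.0]
contact_force: [6.2, 6.3, 4.5]
grip_width: 0.0205
gripper_force: 50.8
```

```bash
python3 - <<'E'
from rig import r
from h import *
c=snap(r,"wrist","w4");save(c,"w4c.png",(222,155,302,235),7.5)
s=r.read_state();print(s["tcp_pos"],s["contact_force"],R.from_quat(s["orientation"]).as_matrix()[:2,0])
E
```

```text
[ 0.48462413 -0.03382317  0.03495052] [6.34898875 7.02205351 4.81110199] [0.99156895 0.12944206]
```

View pics/w4c.png

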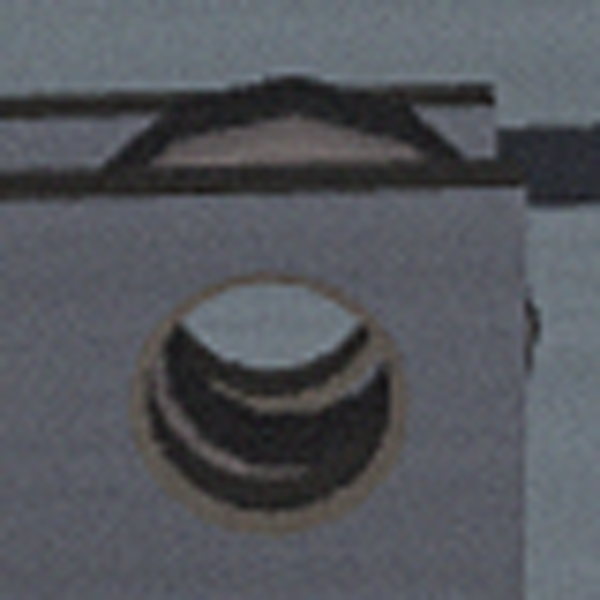

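Request:
{"fn": "apply_moves", "kwargs": {"commands": [0,0.0005,0,0,0,0.007,0.1,0,0,0,0,0,0,0.1,0,0,0,0,0,0,0.55,0,0,0,0,0,0,0.55,0,0,0,0,0,0,0.55,0,0,0.015,0,0,0,0.55,0,0,0.03,0,0,0,0.55,0,0,0.03,0,0,0,0.55,-0.005,0,0.03,0,0,0,0.55,-0.01,0,0.02,0,0,0,0.55,0,0,0,0,0,0,0.55]}}

```text
clock: 5.47
tcp_pos: [0.4682, -0.0346, 0.1624]
orientation: [0.998, 0.07, 0.003, 0.001]
contact_force: [1.2, 0.3, 0.8]
grip_width: 0.0472
gripper_force: 0.0
```

```bash
python3 - <<'E'
from rig import r
from h import *
c=snap(r,"wrist","w5")
s=r.read_state();print(s["tcp_pos"],s["contact_force"],R.from_quat(s["orientation"]).as_matrix()[:2,0])
u=proj(c,(.522,-.031,.06));print(u)
x,y=u.round().astype(int);save(c,"w5c.png",(x-40,y-40,x+40,y+40),7.5)
E
```

```text
[ 0.46774613 -0.03439436  0.16030098] [ 0.08725131  0.98010806 -0.03055712] [0.99037083 0.13839176]
[262.6767444  130.81059321]
```

View pics/w5c.png

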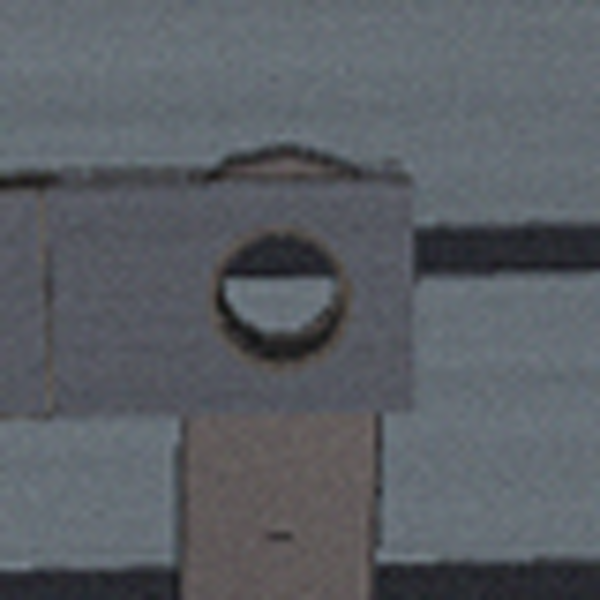

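The view from above shows the bore at crop (281,298), with the lever bar edges at 183 and 376 (mean 279.5). The eye is centred under the bore. Next, the pin.

Request:
{"fn": "apply_moves", "kwargs": {"commands": [0,-0.036,0,0,0,0,0.7,0,-0.037,0,0,0,0,0.7,0,-0.037,0,0,0,0,0.7,0,-0.037,0,0,0,0,0.7,0,-0.037,0,0,0,0,0.7,0,-0.036,0,0,0,0,0.7,0,0,0,0,0,0,0.7,0,0,0,0,0,0,0.7]}}

```text
clock: 6.18
tcp_pos: [0.4658, -0.2551, 0.1563]
orientation: [0.998, 0.068, -0.001, -0.001]
contact_force: [-0.0, 1.1, 0.1]
grip_width: 0.0599
gripper_force: 0.0
```

```bash
cat >> h.py <<'E'
def cloud(c):
    z=c["z_map"];h,w=z.shape;v,u=np.mgrid[:h,:w]
    p=cv2.undistortPoints(np.c_[u.ravel(),v.ravel()].astype(float)[:,None],K(c),np.array(c["dist_coeffs"],float))[:,0]
    X=np.c_[p,np.ones(len(p))]*z.reshape(-1,1);P=np.array(c["pose"])
    return (X@P[:3,:3].T+P[:3,3]).reshape(h,w,3)
E
python3 - <<'E'
from rig import r
from h import *
w5=load("w5");u=(260.47,130.7);print("bore from w5",atz(w5,u,.06).round(4),dep(w5,(np.array(u)+(0,15))).round(4))
c=snap(r,"wrist","w6");save(c,"w6.png",s=1.56)
s=r.read_state();print(s["tcp_pos"],s["contact_force"],R.from_quat(s["orientation"]).as_matrix()[:2,0])
C=cloud(c);m=(np.hypot(C[...,0]-.484,C[...,1]+.254)<.025)&(C[...,2]>.073)&(C[...,2]<.095)&(c["z_map"]>0)
v,uu=np.nonzero(m);print(m.sum(),C[m].mean(0),np.median(C[m],0),uu.mean(),vv if 0 else v.mean(),uu.min(),uu.max(),v.min(),v.max())
E
```

```text
bore from w5 [ 0.5218 -0.0293  0.06  ] [ 0.5088 -0.0312  0.051 ]
[ 0.46587919 -0.25358168  0.15636652] [0.42364211 0.25982283 0.51637518] [0.99061944 0.13663211]
732 [ 0.48389033 -0.25640585  0.07955969] [ 0.48413266 -0.25634789  0.07994052] 263.34289617486337 184.10245901639345 249 278 169 199
```

View pics/w6.png

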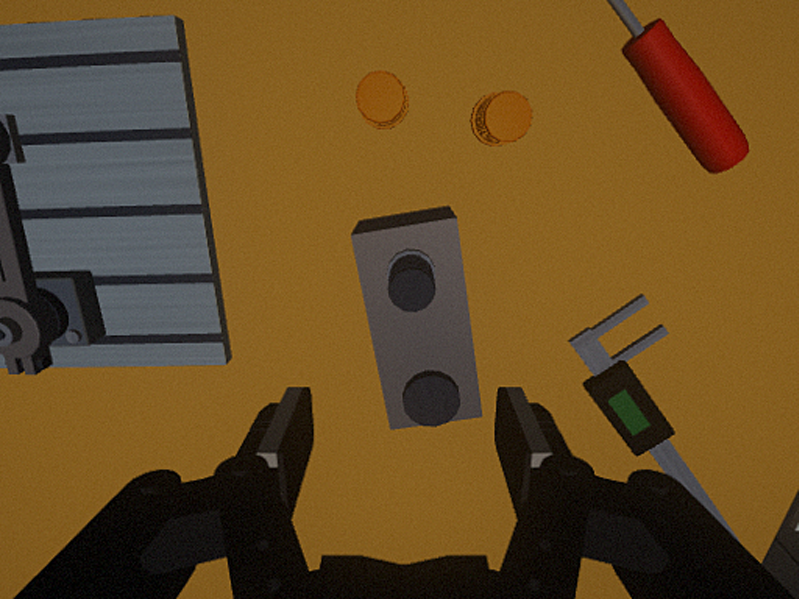

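All 10 views are used. This one showed the pin's top disc centred at (412,286) and the stand clear. I'll use only numbers from here.

```bash
python3 - <<'E'
from h import *
def rel(c,uv,z):  # camera-based, tool-frame pose with fixed mean yaw, exact tool-down, z of TCP passed
    T=np.eye(4);a=np.arctan2(.1375,.9905);T[:3,:3]=[[np.cos(a),np.sin(a),0],[np.sin(a),-np.cos(a),0],[0,0,-1]]
    T[2,3]=.1585; c=dict(c);c["pose"]=T@np.array(c["tool_from_camera"]);return atz(c,uv,z)
w5=load("w5");w6=load("w6")
for c in(w5,w6):
    P=c["pose"]@np.linalg.inv(np.array(c["tool_from_camera"]));print("A",P[:3,3].round(4),P[:3,0].round(4))
b=rel(w5,(260.47,130.7),.06)
# pin disc from the colour: dark blob in neighbourhood
g=cv2.cvtColor(w6["image"],cv2.COLOR_RGB2GRAY).astype(float)
C=cloud(w6);m=((np.hypot(C[...,0]-.484,C[...,1]+.2564)<.025)&(C[...,2]>.0755)&(w6["z_map"]>0)).astype(np.uint8)
cn=max(cv2.findContours(m,0,1)[0],key=len);(u,v),ax,_=cv2.fitEllipse(cn);print(u,v,ax)
p=rel(w6,(u,v),.082);print("bore rel",b.round(4),"pin rel",p.round(4),"pin->bore",(b-p+[0,.22,0]).round(4))
E
```

```text
A [ 0.4682 -0.0346  0.1624] [0.9903 0.1388 0.0053]
A [ 0.4658 -0.2551  0.1563] [ 0.9909  0.1349 -0.0021]
271.9034118652344 356.0019836425781 (71.75936126708984, 201.7586212158203)
bore rel [0.0536 0.0056 0.06  ] pin rel [-0.1424 -0.0325  0.082 ] pin->bore [ 0.196   0.2581 -0.022 ]
```

```bash
cat >> h.py <<'E'
def toolcloud(c):
    c=dict(c);a=np.arctan2(.1375,.9905);T=np.eye(4)
    T[:3,:3]=[[np.cos(a),np.sin(a),0],[np.sin(a),-np.cos(a),0],[0,0,-1]]
    c["pose"]=T@np.array(c["tool_from_camera"]);return cloud(c),c
E
python3 - <<'E'
from rig import r
from h import *
tc=[]
for i in range(3):
    c=snap(r,"wrist","w7");tc.append(r.read_state()["tcp_pos"])
    C,d=toolcloud(c);z=.1575
    m=(np.hypot(C[...,0]-.0185,C[...,1]+.002)<.02)&(C[...,2]+z>.074)&(C[...,2]+z<.095)&(c["z_map"]>0)
    v,u=np.nonzero(m);uv=((u.min()+u.max())/2,(v.min()+v.max())/2)
    print(m.sum(),uv,u.mean(),v.mean(),"pin rel",atz(d,(u.mean(),v.mean()),.082-z).round(4),np.median(C[m],0).round(4))
    m2=(np.hypot(C[...,0]-.01,C[...,1])<.09)&(abs(C[...,2]+z-.046)<.006);print("stand top z",np.median(C[m2][:,2]))
print(np.round(tc,4))
w5=load("w5");C,d=toolcloud(w5)
for z in(.1575,.161):print("bore rel",atz(d,(260.47,130.7),.06-z).round(4))
E
```

```text
732 (np.float64(265.5), np.float64(184.0)) 265.4603825136612 184.3360655737705 pin rel [ 0.0187 -0.0029 -0.0755] [ 0.0185 -0.0029 -0.0764]
stand top z -0.11027547163901075
725 (np.float64(266.5), np.float64(185.0)) 266.51586206896553 184.68689655172415 pin rel [ 0.0185 -0.0037 -0.0755] [ 0.0182 -0.0037 -0.0767]
stand top z -0.11055139637738867
725 (np.float64(267.0), np.float64(185.0)) 266.94344827586207 185.08827586206897 pin rel [ 0.0183 -0.004  -0.0755] [ 0.0179 -0.0042 -0.0771]
stand top z -0.11090812848704851
[[ 0.4661 -0.2528  0.1566]
 [ 0.4663 -0.2523  0.157 ]
 [ 0.4666 -0.2522  0.1573]]
bore rel [ 0.0537  0.0056 -0.0975]
bore rel [ 0.0533  0.0055 -0.101 ]
```

Request:
{"fn": "apply_moves", "kwargs": {"commands": [0.009,-0.002,-0.02,0,0,0,0.6,0.009,-0.002,-0.03,0,0,0,0.6,0,0,-0.025,0,0,0,0.6,0,0,-0.015,0,0,0,0.6,0,0,-0.008,0,0,0,0.6,0,0,-0.004,0,0,0,0.6,0,0,0,0,0,0,0.6,0,0,0,0,0,0,0.6,0,0,0,0,0,0,0.6,0,0,0,0,0,0,0.6]}}

```text
clock: 7.22
tcp_pos: [0.4857, -0.2584, 0.0576]
orientation: [0.998, 0.069, 0.001, 0.001]
contact_force: [-0.1, 0.2, 0.3]
grip_width: 0.0514
gripper_force: 0.0
```

Request:
{"fn": "apply_moves", "kwargs": {"commands": [-0.001,0.002,-0.002,0,0,0,0.6,0,0,0,0,0,0,0.4,0,0,0,0,0,0,0.3,0,0,0,0,0,0,0.1,0,0,0,0,0,0,0.1,0,0,0,0,0,0,0.1,0,0,0,0,0,0,0.1,0,0,0,0,0,0,0.1], "squeeze": 45}}

```text
clock: 7.88
tcp_pos: [0.484, -0.2559, 0.0546]
orientation: [0.998, 0.069, 0.0, 0.0]
contact_force: [-0.5, 1.8, 3.9]
grip_width: 0.0208
gripper_force: 44.0
```

Request:
{"fn": "apply_moves", "kwargs": {"commands": [0,0,0.01,0,0,0,0.1,0,0,0.02,0,0,0,0.1,0,0,0.025,0,0,0,0.1,0,0,0.02,0,0,0,0.1,0.005,0.031,0,0,0,0,0.1,0.005,0.033,0,0,0,0,0.1,0.005,0.033,0,0,0,0,0.1,0.005,0.033,0,0,0,0,0.1,0.005,0.033,0,0,0,0,0.1,0.005,0.033,0,0,0,0,0.1,0.005,0.031,0,0,0,0,0.1,0.001,0,0,0,0,0,0.1,0,0,0,0,0,0,0.1,0,0,0,0,0,0,0.1,0,0,0,0,0,0,0.1,0,0,0,0,0,0,0.1,0,0,0,0,0,0,0.1]}}

```text
clock: 9.3
tcp_pos: [0.5198, -0.03, 0.1293]
orientation: [0.998, 0.068, -0.0, 0.0]
contact_force: [0.1, -1.2, -0.7]
grip_width: 0.0206
gripper_force: 44.8
```

```bash
python3 - <<'E'
from rig import r
from h import *
c=snap(r,"wrist","w8");s=r.read_state();print(s["tcp_pos"],s["contact_force"],s["grip_width"])
C=cloud(c);print("bore px",proj(c,(.5216,-.029,.06)),"tip px",proj(c,np.array(s["tcp_pos"])-[0,0,.039]),"collar",proj(c,np.array(s["tcp_pos"])-[0,0,.004]))
# fork-local depth profile around bore: heights along grid
b=np.array([.5216,-.029]);e=np.array([-.165,.986]);x=np.array([.986,.165])
m=(c["z_map"]>0)
L=np.stack([(C[...,:2]-b)@x,(C[...,:2]-b)@e],-1)
top=m&(abs(L[...,0])<.03)&(abs(L[...,1])<.035)&(abs(C[...,2]-.058)<.004)
print(top.sum(),np.percentile(L[top],[1,50,99],axis=0).round(4).tolist())
g=np.full((15,17),np.nan)
for i in range(15):
  for j in range(17):
    k=top*1 if 0 else m&(abs(L[...,0]-(i-7)*.002)<.001)&(abs(L[...,1]-(j-8)*.002)<.001)&(C[...,2]<.075)
    if k.sum(): g[i,j]=np.median(C[k][:,2])*1000
print("rows: rig x -14..14; cols rig y -16..16");print(np.array2string(g.round(0),max_line_width=150))
# pin points in hand
t=np.array(s["tcp_pos"]);hp=m&(np.hypot(C[...,0]-t[0],C[...,1]-t[1])<.02)&(C[...,2]>.08)&(C[...,2]<.14)
for lo in np.arange(.084,.136,.004):
    k=hp&(C[...,2]>=lo)&(C[...,2]<lo+.004)
    if k.sum()>5:
        q=(C[k][:,:2]-t[:2]);print(round(lo,3),k.sum(),"x",(q@x).min().round(4),(q@x).max().round(4),"y",np.percentile(q@e,[1,99]).round(4))
E
```

```text
[ 0.51980596 -0.02982634  0.12926499] [ 0.53945208  0.28945491 -1.36831234] 0.020748545935635965
bore px [256.99978123 208.23359076] tip px [257.64926445 228.29216602] collar [257.4246103  256.31308194]
1924 [[-0.0114, -0.0132], [0.0014, 0.0129], [0.0126, 0.0345]]
rows: rig x -14..14; cols rig y -16..16
[[nan nan nan nan 51. 52. 31. 10. 10. 10. 10. 11. 52. nan nan nan nan]
 [nan 58. 58. 57. 58. 58. 57. 10. 10. 10. 34. 11. 58. 58. 58. 58. 58.]
 [10. 58. 58. 58. 58. 58. 58. 58. 34. 58. 58. 58. 58. 58. 58. 58. 58.]
 [10. 58. 58. 58. 58. 58. 58. 58. 58. 58. 58. 58. 58. 58. 58. 58. 58.]
 [11. 58. 58. 59. 58. 58. 55. 48. 49. 46. 54. 58. 59. 59. 58. 58. 58.]
 [10. 58. 58. 59. 58. 51. 46. nan nan nan 46. 55. 59. 58. 58. 58. 58.]
 [10. 57. 58. 58. 58. 55. nan nan nan nan nan 52. 58. 59. 58. 58. 58.]
 [10. 50. 58. 58. 58. 58. nan nan nan nan nan 53. 58. 58. 58. 58. 58.]
 [10. 55. 58. 58. 58. 57. nan nan nan nan nan 57. 58. 58. 58. 58. 58.]
 [10. 58. 58. 58. 58. 58. nan nan nan nan nan 58. 58. 58. 58. 58. 58.]
 [10. 10. 58. 34. 58. 57. 57. 10. 10. 11. 57. 57. 57. 58. 58. 10. 58.]
 [11. 11. 48. 58. 57. 58. 58. 34. 34. 57. 58. 57. 11. 57. 49. 40. 40.]
 [10. 10. 41. 45. 57. 35. 57. 57. 11. 57. 58. 57. 57. 44. 40. 40. 40.]
 [10. 37. 40. 46. 45. 52. 53. 53. 52. 52. 53. 50. 46. 41. 41. 53. 40.]
 [10. 10. 10. 11. 10. 45. 46. 48. 48. 48. 48. 11. 10. 10. 10. 10. 11.]]
0.088 23 x 0.0011 0.0047 y [-0.0052  0.0048]
0.092 56 x -0.002 0.005 y [-0.0065  0.0055]
0.096 51 x -0.0004 0.0049 y [-0.0064  0.0046]
0.1 53 x 0.0014 0.005 y [-0.0057  0.0045]
0.104 20 x 0.0032 0.0049 y [-0.0038  0.003 ]
0.12 105 x 0.0032 0.0117 y [-0.0111  0.0097]
0.124 265 x 0.0026 0.0117 y [-0.0109  0.0095]
0.128 198 x 0.0034 0.0116 y [-0.0156  0.0155]
0.132 272 x 0.0023 0.0119 y [-0.017   0.0178]
```

Request:
{"fn": "apply_moves", "kwargs": {"commands": [0.002,0.001,-0.01,0,0,0,0.1,0,0,-0.01,0,0,0,0.1,0,0,-0.004,0,0,0,0.1,0,0,0,0,0,0,0.1,0,0,0,0,0,0,0.1,0,0,0,0,0,0,0.1,0,0,0,0,0,0,0.1,0,0,0,0,0,0,0.1]}}

```text
clock: 10.02
tcp_pos: [0.5222, -0.0279, 0.1057]
orientation: [0.998, 0.069, 0.0, 0.0]
contact_force: [0.4, 0.7, -0.6]
grip_width: 0.0207
gripper_force: 44.8
```

```bash
python3 - <<'E'
from rig import r
from h import *
x=np.array([.986,.165]);e=np.array([-.165,.986])
for i in range(2):
    c=snap(r,"wrist","w9");P=c["pose"]@np.linalg.inv(np.array(c["tool_from_camera"]));t=P[:3,3];print(t.round(4))
    C=cloud(c);m=c["z_map"]>0;L=(C[...,:2]-t[:2])@np.c_[x,e];Z=C[...,2]
    top=m&(abs(Z-.058)<.0025)&(abs(L[...,0])<.03)&(abs(L[...,1])<.03)
    # fork edges: x extents by y column behind bore; front edge
    k=top&(L[...,1]>.009)&(L[...,1]<.022);print("fork x (behind bore)",np.percentile(L[k][:,0],[.5,99.5]).round(4),"front y",np.percentile(L[top][:,1],.5).round(4))
    sh=m&(np.hypot(L[...,0],L[...,1])<.012)&(Z>t[2]-.036)&(Z<t[2]-.012)
    print("shank",sh.sum(),np.percentile(L[sh][:,0],98).round(4),np.percentile(L[sh][:,1],[1,99]).round(4))
    co=m&(np.hypot(L[...,0],L[...,1])<.02)&(Z>t[2]-.0085)&(Z<t[2]-.004)
    print("collar",co.sum(),np.percentile(L[co][:,0],98).round(4),np.percentile(L[co][:,1],[1,99]).round(4))
    # bore: ring of chamfer -> fit circle on boundary of non-top pixels inside fork
    w=(m&(Z>.0545)&(Z<.0625)).astype(np.uint8)
    prev=None
    ang=np.radians(np.arange(-60,241,10)); pts=[]
    b0=np.array([.0005,.0005])
    for a in ang:
        for rr in np.arange(.004,.011,.0004):
            q=b0+rr*np.array([np.sin(a),np.cos(a)]);W=t[:2]+q[0]*x+q[1]*e
            u=proj(c,(W[0],W[1],.058)).round().astype(int)
            if w[u[1],u[0]]:
                pts.append(q);break
    pts=np.array(pts);A=np.c_[2*pts,np.ones(len(pts))];s=np.linalg.lstsq(A,(pts**2).sum(1),rcond=None)[0]
    print("bore rel tcp",s[:2].round(4),"R",np.sqrt(s[2]+s[0]**2+s[1]**2).round(4),len(pts))
E
```

```text
[ 0.5222 -0.0279  0.1057]
fork x (behind bore) [-0.0125  0.0118] front y -0.0147
shank 166 0.0049 [-0.0063  0.0055]
collar 288 0.0116 [-0.0108  0.0098]
bore rel tcp [-0.0012 -0.0007] R 0.0074 29
[ 0.5222 -0.0279  0.1057]
fork x (behind bore) [-0.0124  0.0119] front y -0.0146
shank 166 0.0049 [-0.0063  0.0055]
collar 286 0.0115 [-0.0108  0.0098]
bore rel tcp [-0.0012 -0.0007] R 0.0074 29
```

Request:
{"fn": "apply_moves", "kwargs": {"commands": [0.0003,-0.0002,-0.002,0,0,0,0.1,0,0,-0.002,0,0,0,0.1,0,0,-0.0015,0,0,0,0.1,0,0,-0.0015,0,0,0,0.1,0,0,-0.0015,0,0,0,0.1,0,0,0,0,0,0,0.1]}}

```text
clock: 10.62
tcp_pos: [0.522, -0.028, 0.0963]
orientation: [0.998, 0.069, -0.0, -0.0]
contact_force: [0.5, -0.3, -1.7]
grip_width: 0.0206
gripper_force: 44.8
```

The tip is inside the upper ear with no contact force. I'm feeling for the eye next.

Request:
{"fn": "apply_moves", "kwargs": {"commands": [0,0,-0.0015,0,0,0,0.1,0,0,-0.0015,0,0,0,0.1,0,0,-0.001,0,0,0,0.1,0,0,-0.001,0,0,0,0.1,0,0,-0.001,0,0,0,0.1,0,0,0,0,0,0,0.1]}}

```text
clock: 11.12
tcp_pos: [0.5223, -0.0281, 0.0907]
orientation: [0.998, 0.069, 0.0, 0.0]
contact_force: [1.3, 0.0, -1.1]
grip_width: 0.0203
gripper_force: 44.9
```

Request:
{"fn": "apply_moves", "kwargs": {"commands": [0,0,-0.0015,0,0,0,0.1,0,0,-0.0015,0,0,0,0.1,0,0,-0.0015,0,0,0,0.1,0,0,-0.0015,0,0,0,0.1,0,0,-0.001,0,0,0,0.1,0,0,-0.001,0,0,0,0.1,0,0,-0.001,0,0,0,0.1,0,0,0,0,0,0,0.1]}}

```text
clock: 11.78
tcp_pos: [0.5223, -0.0281, 0.0817]
orientation: [0.998, 0.069, 0.0, 0.0]
contact_force: [1.1, 0.1, -1.2]
grip_width: 0.0208
gripper_force: 44.9
```

Request:
{"fn": "apply_moves", "kwargs": {"commands": [0,0,-0.0015,0,0,0,0.1,0,0,-0.0015,0,0,0,0.1,0,0,-0.0015,0,0,0,0.1,0,0,-0.0015,0,0,0,0.1,0,0,-0.0015,0,0,0,0.1,0,0,-0.0015,0,0,0,0.1,0,0,-0.0015,0,0,0,0.1,0,0,-0.001,0,0,0,0.1,0,0,0,0,0,0,0.1]}}

```text
clock: 12.53
tcp_pos: [0.5222, -0.0281, 0.0701]
orientation: [0.998, 0.069, 0.0, 0.0]
contact_force: [1.5, -0.1, -1.1]
grip_width: 0.0206
gripper_force: 44.9
```

Request:
{"fn": "apply_moves", "kwargs": {"commands": [0,0,-0.001,0,0,0,0.1,0,0,-0.001,0,0,0,0.1,0,0,-0.0007,0,0,0,0.1,0,0,-0.0005,0,0,0,0.1,0,0,0,0,0,0,0.1]}}

```text
clock: 12.95
tcp_pos: [0.5223, -0.0281, 0.0671]
orientation: [0.998, 0.069, 0.0, 0.0]
contact_force: [2.2, -0.3, -0.5]
grip_width: 0.0205
gripper_force: 44.9
```

Request:
{"fn": "apply_moves", "kwargs": {"commands": [0,0,-0.0004,0,0,0,0.1,0,0,-0.0003,0,0,0,0.1,0,0,-0.0003,0,0,0,0.1,0,0,0,0,0,0,0.1]}}

```text
clock: 13.28
tcp_pos: [0.5224, -0.0281, 0.0666]
orientation: [0.998, 0.069, 0.0, 0.0]
contact_force: [-0.3, -0.4, 5.5]
grip_width: 0.0204
gripper_force: 45.4
```

Contact at 5.5 N with the collar at fork height. I press slightly more, then release and lift.

Request:
{"fn": "apply_moves", "kwargs": {"commands": [0,0,-0.0003,0,0,0,0.1,0,0,0,0,0,0,0.1]}}

```text
clock: 13.45
tcp_pos: [0.5224, -0.0281, 0.0665]
orientation: [0.998, 0.069, 0.0, 0.0]
contact_force: [-0.9, -0.2, 7.5]
grip_width: 0.0207
gripper_force: 45.7
```

Request:
{"fn": "apply_moves", "kwargs": {"commands": [0,0,0,0,0,0,0.3,0,0,0,0,0,0,0.5,0,0,0,0,0,0,0.55,0,0,0,0,0,0,0.55,0,0,0,0,0,0,0.55,0,0,0.005,0,0,0,0.55,0,0,0.015,0,0,0,0.55,0,0,0.03,0,0,0,0.55,-0.01,0,0.03,0,0,0,0.55,-0.01,0,0.03,0,0,0,0.55,0,0,0,0,0,0,0.55,0,0,0,0,0,0,0.55,0,0,0,0,0,0,0.55,0,0,0,0,0,0,0.55]}}

```text
clock: 14.62
tcp_pos: [0.5015, -0.0278, 0.1746]
orientation: [0.998, 0.069, -0.001, -0.0]
contact_force: [0.2, 0.8, -0.7]
grip_width: 0.0467
gripper_force: 0.0
```

```bash
python3 - <<'E'
from rig import r
from h import *
x=np.array([.986,.165]);e=np.array([-.165,.986])
c=snap(r,"wrist","w10");P=c["pose"]@np.linalg.inv(np.array(c["tool_from_camera"]));print(P[:3,3].round(4),r.read_state()["contact_force"].round(1))
C=cloud(c);m=c["z_map"]>0;L=(C[...,:2]-[.5222,-.0283])@np.c_[x,e];Z=C[...,2];rr=np.hypot(*np.moveaxis(L,-1,0))
k=m&(rr<.008);print("pin top z",np.median(Z[k]).round(4),np.percentile(Z[k],[5,95]).round(4))
k=m&(rr<.03)&(Z>.075);print("pin top centre",np.median(L[k],0).round(4),k.sum())
k=m&(L[...,0]>.0117)&(L[...,0]<.0135)&(abs(L[...,1])<.004);print("collar front z",np.percentile(Z[k],[10,50,90]).round(4))
k=m&(abs(L[...,0])<.009)&(L[...,1]>.016)&(L[...,1]<.022);print("ear top z",np.median(Z[k]).round(4))
E
```

```text
[ 0.5015 -0.0278  0.1746] [-0.2  0.  -1.1]
pin top z 0.0921 [0.0911 0.0931]
pin top centre [-0.0045 -0.004 ] 11578
collar front z [0.0097 0.0502 0.0585]
ear top z 0.2529
```

Request:
{"fn": "apply_moves", "kwargs": {"commands": [-0.02,-0.01,0.02,0,0,0,0.55,-0.02,-0.01,0.02,0,0,0,0.55,-0.01,-0.01,0.01,0,0,0,0.55,0,0,0,0,0,0,0.55,0,0,0,0,0,0,0.55,0,0,0,0,0,0,0.55,0,0,0,0,0,0,0.55,0,0,0,0,0,0,0.55]}}

```text
clock: 15.33
tcp_pos: [0.4521, -0.0574, 0.2246]
orientation: [0.998, 0.07, -0.001, -0.001]
contact_force: [-1.1, -0.5, 0.1]
grip_width: 0.0472
gripper_force: 0.0
```

```bash
python3 - <<'E'
from rig import r
from h import *
x=np.array([.986,.165]);e=np.array([-.165,.986])
c=snap(r,"wrist","w11")
C=cloud(c);m=c["z_map"]>0;L=(C[...,:2]-[.5222,-.0283])@np.c_[x,e];Z=C[...,2];rr=np.hypot(*np.moveaxis(L,-1,0))
k=m&(rr<.03)&(Z>.085)&(Z<.1);print("pin top",np.median(Z[k]).round(4),L[k].mean(0).round(4),k.sum())
k=m&(rr>.0117)&(rr<.0128)&(Z<.08);print("collar top z",np.percentile(Z[k],[25,50,75]).round(4))
k=m&(abs(L[...,0])<.009)&(L[...,1]>.016)&(L[...,1]<.022);print("ear top z",np.median(Z[k]).round(4))
print(r.read_state()["contact_force"].round(1))
E
```

```text
pin top 0.0919 [-0.001  -0.0003] 553
collar top z [0.052  0.0585 0.0615]
ear top z 0.0581
[-0.7 -0.5 -0.2]
```

The pin's top stands 33.8 mm above the ear (34 expected if seated), centred over the bore. The collar is home and the robot is clear.

```bash
python3 -c "
from rig import r
print(r.finish_job())"
```

```text
the job is handed in; nothing more can be done
None
```

The lever is coupled to the air cylinder: the long pin passes through upper ear, eye and lower ear with its collar home on the fork. Readings during insertion reached at most 7.5 N, the gripper is clear, nothing else was touched, and I handed the job in at about 15 s.

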